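# Tip the corn cobs from the tilting pan into the counter warmer

## Robot

A 6-joint arm with a two-finger parallel gripper is mounted at the origin on the work surface. World frame = base frame: x ahead of the robot, y to its left, z up, the work surface at z = 0. Lengths are in mm, angles in rad, forces in N, time in s.
With the tool pointing down it reaches from about 350 to 975 mm from the base axis. Payload 7.1 kg.
Tool frame: the origin (TCP) lies midway between the tips of the shut fingers; the grasp point (between the pads) lies 19 mm behind it; z points along the fingers, y is the line along which they close (so a half turn about z gives the same grasp; the last joint's range is limited). The gripper opens to 88 mm and grips with 3 to 60 N. Pads are 20 mm wide; open, the fingers measure 115 mm over their backs; the gripper's body (75 mm by 178 mm) begins 61 mm behind the grasp point.
Start: joints at [1.29, 0.423, 1.63, -0, 1.089, -0.019], TCP at [161.731, 603.695, 222.675] pointing down, gripper open.
Joint ranges: [-3, 3], [-0.9, 2.11], [0.09, 2.58], [-1.31, 4.45], [0.11, 2.69], [-2.54, 2.54]. Speed limits (rad/s): [2.39, 2.39, 3.01, 3.14, 3.14, 3.14].

## Interface

Orientations are given as a rotation vector (axis times angle).
In Python, from workcell import ctrl gives the robot as it stands.
- The arm moves only by the shell command python3 -m pendant 'ROWS'. ROWS is a JSON object of lists of equal length, an entry for each row: "grip": the opening, from -1 (shut) to 1 (fully open); "linear": the shift along the tool's x, y, z in mm, a list of three; "angular": the turn, a rotation vector about the tool's x, y, z in rad, a list of three. In form: {"grip": [grip, ...], "linear": [[tx, ty, tz], ...], "angular": [[ax, ay, az], ...]}. A call has 1 to 12 rows; each row shifts and turns the commanded pose from where the row before left it, along the tool's axes as they then stand; what a row does not reach is not made up. A row lasts 1/12 s, in which the tool goes at most 41.7 mm and 7.16 degrees, less where a joint would pass 70% of its speed; a pose out of reach is approached as far as the arm can. A call with a gripper value outside its range is refused whole. The fingers move at their own pace and stop on an object; the grip force is fixed at half the most. Time passes only in rows, so rows that do not move let the fingers close. It gives the time, the measured TCP pose, the force, the opening and the grip force at its end, in the units of the state.
- ctrl.get_obs(): the state, without advancing time (a new reading comes with each control period).
- ctrl.get_image(name): name is "scene" or "top" or "wrist"; returns the picture (400x640x3 uint8, red, green, blue); there is no depth.
- ctrl.camera_params(name): a dict with "vfov" (degrees; the focal length in pixels is half the picture's height over the tangent of half this angle, whatever the lens; pixels are square), "cx", "cy" (the principal point, pixels), "R" (3x3) and "t" (3): a world point X has camera coordinates R X + t; the wrist camera has in their place "T_tool_cam" (4x4, takes a point from camera to tool coordinates, whose origin is the TCP and whose axes are the flange's). Camera axes: x right, y down, z forward; pixel columns grow to the right and rows downward; lengths in mm; the calibration is good to about 2 mm. A picture is of the moment at which its call begins: read the wrist's pose just before it. camera_params takes no time and is no camera call.
- ctrl.close_job(): hands the job in; it is judged then, once.
The state is a dict: "t": time; "qpos": joint angles; "qvel": joint speeds; "joint_torque": joint torques, N m; "ee_pos": TCP position; "orientation": TCP orientation; "ft_force": force on the tool from outside, world axes, zero at the start; "moment": the same for the moment, N m; "width": finger opening in mm; "grasp_force": force on a finger pad.
Only numpy, scipy, OpenCV 4.12 (cv2) and the standard library are available. Lean on these libraries where they do the work, as an engineer would, in place of code of your own. Each camera call takes 0.05 s, during which the arm holds its last target. There are 200 camera calls.

## Task

Without touching the corn, slowly tip the tilting pan by its lever to about 60 degrees, never past 75, so that all three cobs roll out over its lip into the open warmer, and hold it there for a second. Then bring the pan back fully level and fold the warmer's cover down shut over the cobs. Leave everything else on the counter where it is.

Things in the scene. Friction and masses are not known exactly. Their poses are not given: they have to be found in the camera images.
- stand: Fixed stainless stand of the tilting pan: two pedestals 34 mm thick, 220 mm high, at x = -151 and +151 mm of its frame, from y = -20 to +140 mm, with a heater box (110 mm high) between them. Origin on the counter, under the pan's tilting axis, midway between the pedestals. Its axes: x along the tilting axis (the -x side faces the robot), -y is the side the pan pours to, z up.
- pan_pivot (a point): Fixed point on the pan's tilting axis, 190 mm above the counter, 130 mm to the stand's -x side, level with the middle of the lever's grip: the grip goes round it in a circle of 150 mm radius in the stand's y-z plane.
- pan (a joint): Tilt of the pan in rad: 0 level (on its stop), 1.05 = 60 degrees, growing as the pan tips towards the stand's -y; far stop at 1.42. The hinge is stiff (0.6 N m): the pan stays where it is left. The cobs start to roll over the lip at 45 to 50 degrees.
- pan_grip (a point): Middle of the lever's black round grip: 22 mm in diameter, 90 mm long, parallel to the stand's x, over the robot's end of the pan. The lever is fixed to the pan. With the pan level the grip lies 86 mm to the stand's +y of pan_pivot and 123 mm above it (lever leaning 35 degrees back); at 60 degrees of tilt the lever leans 25 degrees forward. Pushing it takes up to about 12 N.
- pan_lip (a point): Middle of the pan's pouring lip. The pan is an open steel tub 250 mm wide inside along the stand's x, walls 4 mm, rim 20 mm above the tilting axis, floor 60 mm below it from y = 5 to 160 mm of the stand; its front wall slopes up at 40 degrees to this lip at y = -90 mm. With the pan level the lip is 210 mm above the counter.
- warmer: Fixed counter-top warmer in front of the pan's lip: steel box 350 mm (x) by 190 mm (y) by 90 mm high with a food pan inside, opening 326 by 166 mm, floor 25 mm above the counter. Origin under its centre, x parallel to the stand's x, -y away from the pan.
- cover (a joint): Angle of the warmer's hinged cover in rad: 0 shut, flat on the warmer; 1.6 to 1.85 at the start (standing open, leaning a little back). Its hinge is stiff (0.65 N m): it stays where it is left. Steel sheet, 350 mm along x, 190 mm from hinge to free edge, 4 mm thick, 0.5 kg, hinged along the warmer's -y rim; shuts by swinging over towards the warmer's +y.
- cover_hinge (a point): Middle of the cover's hinge line, on the warmer's -y rim, 91 mm above the counter; the line runs along the warmer's x.
- cover_edge (a point): Middle of the cover's free edge, 190 mm from the hinge. A black bar handle, 110 mm long along x, stands 36 mm off the cover's outer face, at the middle of its width, 40 mm from this edge.
- cob1_mid (a point): Centre of a husked corn cob, 190 mm long, 46 mm in diameter, about 0.2 kg, lying in the pan along the stand's x; its x axis is the cob's length.
- cob2_mid (a point): Centre of the second corn cob, the same.
- cob3_mid (a point): Centre of the third corn cob, the same.
- salt: Bystander: aluminium salt shaker, 66 mm across, 117 mm high, on the counter. Origin under its centre.
- sauce: Bystander: red sauce bottle, 58 mm across, 170 mm high. Origin under its centre.
- jar: Bystander: brown glass jar with a steel lid, 68 mm across, 100 mm high. Origin under its centre.
- mug: Bystander: white mug, 82 mm across, 92 mm high. Origin under its centre.
- bowl: Bystander: steel bowl, 140 mm across, 60 mm high. Origin under its centre.
- tongs: Bystander: steel tongs lying on the counter, 230 mm long, 60 mm wide, 28 mm high. Origin under their middle.
Not all that is in view belongs to the job. Leave any black or green look-alike of the part that bears cob1_mid alone.

How it is judged (in metres and radians):
On the way, in this order (a step that is already met when the one before it is completed fails the run):
1. the pan is tipped to about 60 degrees (52 to 68) and held there for half a second (value of joint pan between 0.908 and 1.187 rad), for 0.5 s.
2. the pan is back level, within 3 degrees, with all three cobs in the warmer (value of joint pan below 0.052 rad and x of cob1_mid in the frame of warmer between -0.165 and 0.165 m and y of cob1_mid in the frame of warmer between -0.085 and 0.085 m and z of cob1_mid in the frame of warmer between 0.02 and 0.088 m and x of cob2_mid in the frame of warmer between -0.165 and 0.165 m and y of cob2_mid in the frame of warmer between -0.085 and 0.085 m and z of cob2_mid in the frame of warmer between 0.02 and 0.088 m and x of cob3_mid in the frame of warmer between -0.165 and 0.165 m and y of cob3_mid in the frame of warmer between -0.085 and 0.085 m and z of cob3_mid in the frame of warmer between 0.02 and 0.088 m), for 0.2 s.
At the end, for the whole second after the job is handed in: The pan is level within 3 degrees, the cover is shut within 3 degrees, all three cobs lie at rest inside the warmer, and the robot has let go (all of step 2 and value of joint cover below 0.052 rad and linear speed of each of cob1, cob2, cob3 below 0.05 m/s); the robot touches nothing.
It fails at once if the pan is tipped past 75 degrees (value of joint pan above 1.31 rad).
It fails at once if the pan is flung or slammed (faster than 2 rad/s) (velocity of joint pan above 2 rad/s or velocity of joint pan below -2 rad/s).
It fails at once if the robot touches a cob (contact force between any of the fingers, the arm and cob1 above 0.5 N or contact force between any of the fingers, the arm and cob2 above 0.5 N or contact force between any of the fingers, the arm and cob3 above 0.5 N).
It fails at once if something else on the counter is moved by more than 30 mm (distance of any of salt, sauce, jar, mug, bowl, tongs from where it was at the start of the episode above 0.03 m).
It also fails if it takes over 67 s, if anything falls off the work surface, if the arm or the gripper's body presses on something with over 40 N, if the wrist force passes 120 N, or if a joint passes its speed limit or range.

## Working session

There is one attempt and no reset: what is moved stays moved. The work goes in short steps, Python scripts to look and compute and a shell command to move; the robot and the scene stay as the last step left them, time stands still between calls to the robot, and variables do not carry over. Pictures are saved under pics/ and viewed, at most 10 in all, crops included, and the job is handed in when it is done.

```bash
ls; mkdir -p pics
python3 - <<'E'
from workcell import ctrl
import cv2
for n in("scene","top"):
    cv2.imwrite(f"pics/{n}0.png",ctrl.get_image(n)[:,:,::-1])
    print(n,ctrl.camera_params(n))
o=ctrl.get_obs();print(o)
print(ctrl.camera_params("wrist"))
E
```

```text
pics
scene {'vfov': 47.345052506844205, 'cx': 318.3715617243747, 'cy': 196.2630958085564, 'R': array([[ 0.97049594, -0.24106797,  0.00488474],
       [-0.15601519, -0.64327734, -0.74956889],
       [ 0.18383929,  0.72669148, -0.66190831]]), 't': array([-414.0507643 ,  305.52677691, 1535.78623629])}
top {'vfov': 57.98797802518296, 'cx': 322.99241426410816, 'cy': 199.13208606490886, 'R': array([[-0.0025695 , -0.99999011, -0.00362995],
       [-0.98250809,  0.00320045, -0.18619239],
       [ 0.18620217,  0.00308803, -0.9825066 ]]), 't': array([ 180.71937123,  474.04047827, 1412.35922654])}
{'t': 0.1, 'qpos': array([ 1.28994931e+00,  4.23730639e-01,  1.63057119e+00,  1.00186712e-05,
        1.08857047e+00, -1.90027345e-02]), 'qvel': array([ 0.00062748, -0.00120946, -0.0022132 ,  0.00096831, -0.00121487,
       -0.00034478]), 'joint_torque': array([-8.11989639e-05, -5.45613027e+01, -2.74323857e+01,  6.44806330e-02,
        1.87709054e-02, -5.09659174e-05]), 'ee_pos': array([161.63322   , 603.252858  , 222.01716392]), 'orientation': array([-4.10111113e-01, -3.11450692e+00,  1.98530754e-03]), 'ft_force': array([ 0.61566716, -1.2395077 , -0.6356604 ]), 'moment': array([-0.01912972, -0.01481734,  0.07581534]), 'grasp_force': 0.0, 'width': 87.66862946233857}
{'vfov': 65.56617020749793, 'cx': 325.32268632748577, 'cy': 202.09275755894183, 'T_tool_cam': array([[ 7.04805086e-04, -9.63855521e-01, -2.66424545e-01,
         7.31709424e+01],
       [ 9.99999752e-01,  6.79494854e-04,  1.87182618e-04,
         2.95450099e-01],
       [ 6.17107814e-07, -2.66424610e-01,  9.63855760e-01,
        -1.62310002e+02],
       [ 0.00000000e+00,  0.00000000e+00,  0.00000000e+00,
         1.00000000e+00]])}
```

View pics/scene0.png

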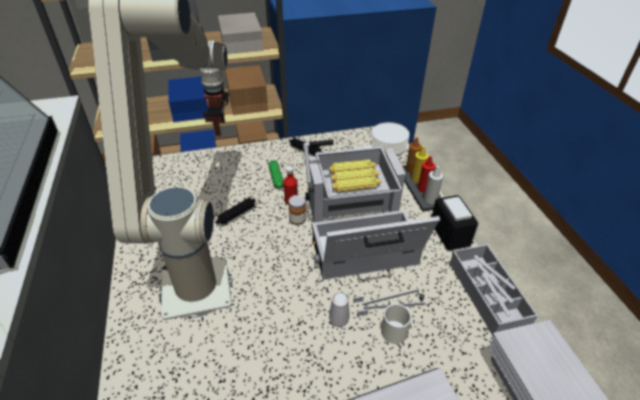

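View pics/top0.png

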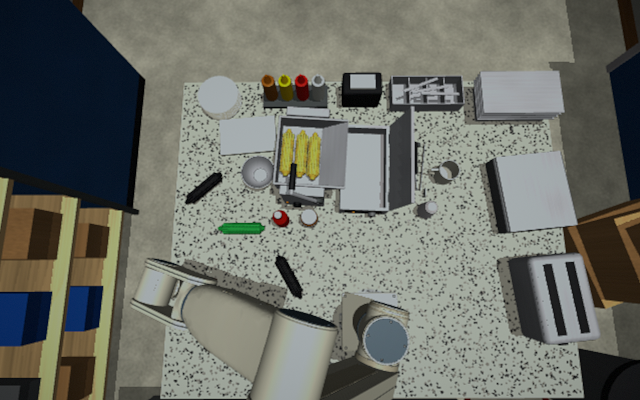

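The top view shows the yellow cobs in the pan at about (300,155), the lever grip at (293,178) and the warmer at (362,168). Its open cover is at (402,160). The black and green look-alikes lie at (203,188), (288,277) and (242,228). I'll enlarge this area in both views.

Run:
```python
import cv2,numpy as np
a=cv2.imread("pics/top0.png")[95:235,225:465]
b=cv2.imread("pics/scene0.png")[110:350,260:470]
cv2.imwrite("pics/topc.png",cv2.resize(a,(795,464),interpolation=cv2.INTER_CUBIC))
cv2.imwrite("pics/scenec.png",cv2.resize(b,(525,600),interpolation=cv2.INTER_CUBIC))
```

```text
(no output)
```

View pics/topc.png

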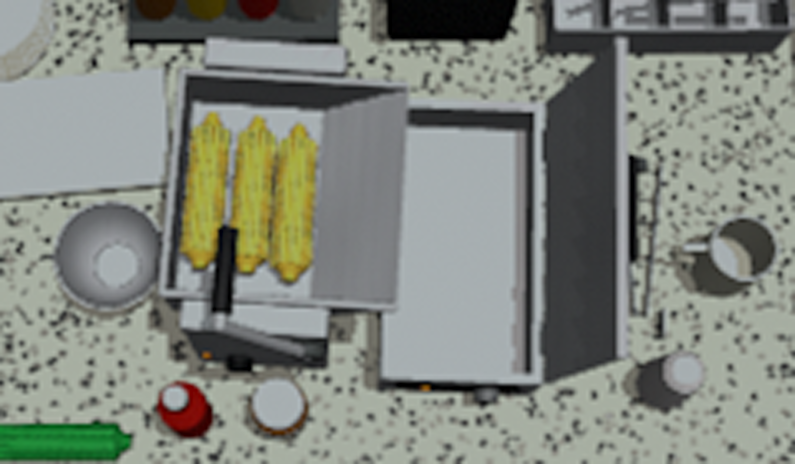

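View pics/scenec.png

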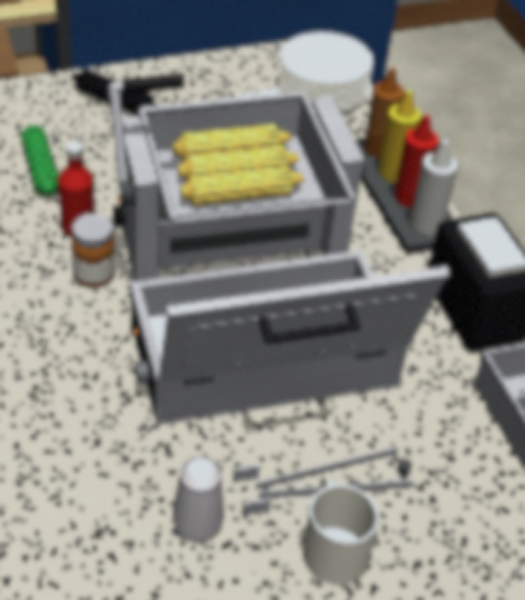

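The crops show the lip edge in topc from (408,87) to (395,308), the grip from (229,230) to (221,312) and the warmer rim corners (381,386), (540,386) and (545,102). The cover's free edge runs from (618,40) to (624,357). Only the yellow cobs in the pan, at topc (205,190), (255,195) and (297,203), fit the description. The green one at (60,440) and the black ones are decoys.

```bash
cat > h.py <<'E'
import numpy as np
from workcell import ctrl
def ray(n,u,v,z):
    p=ctrl.camera_params(n);f=200/np.tan(np.radians(p["vfov"]/2))
    d=p["R"].T@[(u-p["cx"])/f,(v-p["cy"])/f,1];c=-p["R"].T@p["t"]
    return c+d*(z-c[2])/d[2]
def proj(n,X):
    p=ctrl.camera_params(n);f=200/np.tan(np.radians(p["vfov"]/2))
    c=p["R"]@np.array(X,float)+p["t"];return np.array([p["cx"],p["cy"]])+f*c[:2]/c[2]
T=lambda x,y,z:ray("top",225+x/3.3125,95+y/3.314,z)
S=lambda x,y,z:ray("scene",260+x/2.5,110+y/2.5,z)
E
python3 - <<'E'
from h import *
np.set_printoptions(precision=1,suppress=True)
for n,a in dict(lipfar=(408,87,210),lipnear=(395,308,210),backfar=(183,72,210),backnear=(163,297,210),grip1=(229,230,313),grip2=(221,312,313),
 w_nl=(381,386,90),w_nr=(540,386,90),w_fr=(545,102,90),w_fl=(408,100,90),edge1=(618,40,279),edge2=(624,357,279),pivot=(315,352,190),
 sauce=(172,398,170),jar=(279,400,100),bowl=(108,255,60),salt=(685,370,117),mug=(748,250,92)).items(): print(n,T(*a))
print("scene")
for n,a in dict(sh_near=(163,312,279),sh_far=(446,270,279),h_near=(158,415,91),h_far=(400,383,91),wr_nl=(134,285,90),wr_fl=(365,258,90),lipn=(166,218,210),lipf=(352,197,210),hm=(312,325,240)).items(): print(n,S(*a))
E
```

```text
lipfar [738.1  84.3 210. ]
lipnear [483.9 102.4 210. ]
backfar [757.1 337.7 210. ]
backnear [497.  354.4 210. ]
grip1 [542.2 274.7 313. ]
grip2 [457.6 281.6 313. ]
w_nl [417.  113.2  90. ]
w_nr [416.4 -73.2  90. ]
w_fr [768.6 -92.   90. ]
w_fl [771.8  76.   90. ]
edge1 [ 761.4 -136.3  279. ]
edge2 [ 416.9 -125.8  279. ]
pivot [439.4 189.4 190. ]
sauce [392.  347.5 170. ]
jar [399.4 232.3 100. ]
bowl [584.8 444.2  60. ]
salt [ 430.4 -235.9  117. ]
mug [ 579.6 -327.2   92. ]
scene
sh_near [ 414.5 -126.1  279. ]
sh_far [ 767.7 -139.4  279. ]
h_near [ 410.5 -127.    91. ]
h_far [ 733.1 -151.1   91. ]
wr_nl [435.8 109.7  90. ]
wr_fl [779.7  84.   90. ]
lipn [480.9 108.6 210. ]
lipf [745.7  90.1 210. ]
hm [ 593.5 -153.5  240. ]
```

Checks agree: the lip measures 255 mm (258 expected), and the grip from the top view (500,278) matches the model (494,281,313). The yaw is about -4°, the pivot about (488,195,190), and the cover hinge about (586,-89) with the cover at about 1.79 rad. Next I'll move above the grip.

```bash
python3 -m pendant '{"grip":[0.3,0.3,0.3,0.3,0.3,0.3],"linear":[[0,0,-37],[0,0,-37],[0,0,-37],[0,0,-37],[0,0,0],[0,0,0]],"angular":[[0,0,-0.1],[0,0,-0.09],[0,0,0],[0,0,0],[0,0,0],[0,0,0]]}'
python3 -m pendant '{"grip":[0.3,0.3,0.3,0.3,0.3,0.3,0.3,0.3,0.3,0.3,0.3,0.3],"linear":[[-29.5,-24.9,0],[-29.5,-24.9,0],[-29.5,-24.9,0],[-29.5,-24.9,0],[-29.5,-24.9,0],[-29.5,-24.9,0],[-29.5,-24.9,0],[-29.5,-24.9,0],[-29.5,-24.9,0],[-29.5,-24.9,0],[-29.5,-24.9,0],[-29.5,-24.9,0]],"angular":[[0,0,0],[0,0,0],[0,0,0],[0,0,0],[0,0,0],[0,0,0],[0,0,0],[0,0,0],[0,0,0],[0,0,0],[0,0,0],[0,0,0]]}'
python3 -m pendant '{"grip":[0.3,0.3,0.3],"linear":[[0,0,0],[0,0,0],[0,0,0]],"angular":[[0,0,0],[0,0,0],[0,0,0]]}'
python3 - <<'E'
from h import *
import cv2
cv2.imwrite("pics/w1.png",ctrl.get_image("wrist")[:,:,::-1])
E
```

```text
t: 0.6
ee_pos: [161.9, 604.6, 373.1]
orientation: [0.113, 3.138, 0.007]
ft_force: [-0.8, 0.0, -1.6]
width: 57.5
grasp_force: 0.0
t: 1.6
ee_pos: [493.6, 278.2, 368.5]
orientation: [-0.113, -3.137, 0.003]
ft_force: [0.6, 0.9, 0.0]
width: 57.1
grasp_force: 0.0
t: 1.85
ee_pos: [492.5, 280.1, 369.1]
orientation: [-0.114, -3.137, 0.002]
ft_force: [-0.6, 0.6, -0.2]
width: 56.9
grasp_force: 0.0
```

View pics/w1.png

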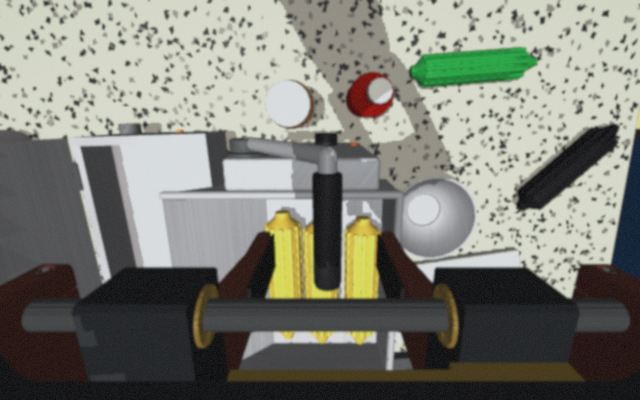

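The grip runs from (326,172) to (327,288), centred between the fingers, and it lines up with the tool x axis. I'll verify its position by ray and plan the arc.

```bash
cat >> h.py <<'E'
from scipy.spatial.transform import Rotation as Ro
def wray(u,v,z):
    o=ctrl.get_obs();p=ctrl.camera_params("wrist");f=200/np.tan(np.radians(p["vfov"]/2))
    A=Ro.from_rotvec(o["orientation"]).as_matrix();M=p["T_tool_cam"]
    c=o["ee_pos"]+A@M[:3,3];d=A@M[:3,:3]@[(u-p["cx"])/f,(v-p["cy"])/f,1]
    return c+d*(z-c[2])/d[2]
E
python3 - <<'E'
from h import *
np.set_printoptions(precision=1,suppress=True)
for n,a in dict(g1=(326,174,324),g2=(327,286,324),lipnear=(163,195,210),backnear=(400,195,210),rimw=(72,138,90),rimw2=(207,135,90)).items(): print(n,wray(*a))
o=ctrl.get_obs();print(Ro.from_rotvec(o["orientation"]).as_matrix())
E
```

```text
g1 [456.9 284.  324. ]
g2 [541.8 278.8 324. ]
lipnear [487.7 107.3 210. ]
backnear [505.5 360.  210. ]
rimw [423.  -69.2  90. ]
rimw2 [432.3 119.8  90. ]
[[-1.   0.1 -0. ]
 [ 0.1  1.  -0. ]
 [ 0.  -0.  -1. ]]
```

```bash
python3 -m pendant '{"grip":[0.3,0.3,0.3,0.3,0.3,-0.2,-0.41,-0.41,-0.41,-0.41],"linear":[[-6,1.5,0],[0,0,25],[0,0,25],[0,0,25],[0,0,3],[0,0,0],[0,0,0],[0,0,0],[0,0,0],[0,0,0]],"angular":[[0,0,0],[0,0,0],[0,0,0],[0,0,0],[0,0,0],[0,0,0],[0,0,0],[0,0,0],[0,0,0],[0,0,0]]}'
python3 - <<'E'
import numpy as np
# TCP shift in tool (y,z) per tilt; grip angle from vertical 35-th deg; stand y=150 sin, z=150 cos
for s in (np.arange(0,61,5),):
    y=150*np.sin(np.radians(35-s));z=150*np.cos(np.radians(35-s))
    for a,b,c in zip(s[1:],np.diff(y),-np.diff(z)): print(a,round(b,1),round(c,1))
E
```

```text
t: 2.73
ee_pos: [500.0, 281.7, 294.0]
orientation: [0.112, 3.138, 0.002]
ft_force: [0.8, 0.5, -0.3]
width: 27.9
grasp_force: 0.0
5 -11.0 -7.0
10 -11.6 -6.0
15 -12.1 -5.0
20 -12.5 -3.9
25 -12.8 -2.8
30 -13.0 -1.7
35 -13.1 -0.6
40 -13.1 0.6
45 -13.0 1.7
50 -12.8 2.8
55 -12.5 3.9
60 -12.1 5.0
```

```bash
python3 -m pendant '{"grip":[-0.41,-0.41,-0.41,-0.41,-0.41,-0.41,-0.41,-0.41,-0.41,-0.41,-0.41,-0.41],"linear":[[0,-3.7,-2.3],[0,-3.7,-2.3],[0,-3.7,-2.3],[0,-3.9,-2],[0,-3.9,-2],[0,-3.9,-2],[0,-4,-1.7],[0,-4,-1.7],[0,-4,-1.7],[0,-4.2,-1.3],[0,-4.2,-1.3],[0,-4.2,-1.3]],"angular":[[0,0,0],[0,0,0],[0,0,0],[0,0,0],[0,0,0],[0,0,0],[0,0,0],[0,0,0],[0,0,0],[0,0,0],[0,0,0],[0,0,0]]}'
python3 -m pendant '{"grip":[-0.41,-0.41,-0.41,-0.41,-0.41,-0.41,-0.41,-0.41,-0.41,-0.41,-0.41,-0.41],"linear":[[0,-4.3,-0.9],[0,-4.3,-0.9],[0,-4.3,-0.9],[0,-4.3,-0.6],[0,-4.3,-0.6],[0,-4.3,-0.6],[0,-4.4,-0.2],[0,-4.4,-0.2],[0,-4.4,-0.2],[0,-4.4,0.2],[0,-4.4,0.2],[0,-4.4,0.2]],"angular":[[0,0,0],[0,0,0],[0,0,0],[0,0,0],[0,0,0],[0,0,0],[0,0,0],[0,0,0],[0,0,0],[0,0,0],[0,0,0],[0,0,0]]}'
python3 - <<'E'
from h import *
import cv2
a=ctrl.get_image("top")[95:235,225:465];b=ctrl.get_image("scene")[110:350,260:470]
a=cv2.resize(a,(411,240));b=cv2.resize(b,(389,444))
im=np.zeros((444,800,3),np.uint8);im[:240,:411]=a;im[:,411:]=b
cv2.imwrite("pics/t40.png",im[:,:,::-1])
E
```

```text
t: 3.73
ee_pos: [497.1, 238.2, 318.1]
orientation: [0.112, 3.135, 0.016]
ft_force: [-3.3, 16.3, 11.9]
width: 26.0
grasp_force: 7.7
t: 4.73
ee_pos: [494.1, 184.5, 322.1]
orientation: [0.113, 3.134, 0.011]
ft_force: [1.4, 11.0, 8.7]
width: 25.9
grasp_force: 5.3
```

View pics/t40.png

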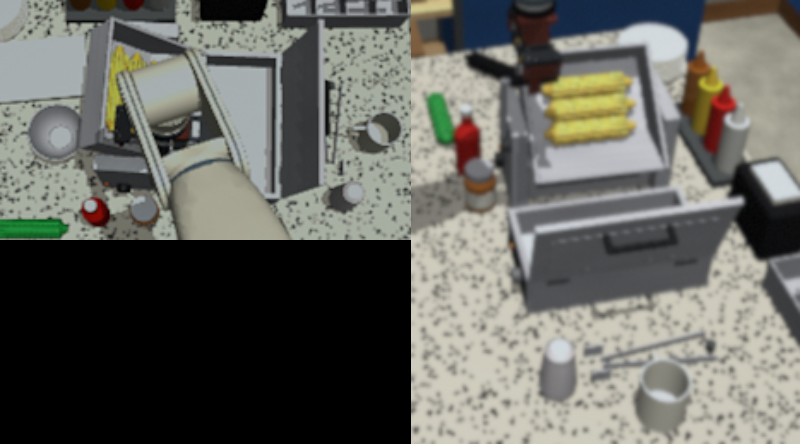

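The pan is near 40° with the cobs still inside, and nothing else has moved. I'll go on slower to about 60°.

```bash
python3 -m pendant '{"grip":[-0.41,-0.41,-0.41,-0.41,-0.41,-0.41,-0.41,-0.41,-0.41,-0.41,-0.41,-0.41],"linear":[[0,-2.2,0.2],[0,-2.2,0.2],[0,-2.2,0.3],[0,-2.2,0.3],[0,-2.2,0.3],[0,-2.2,0.3],[0,-2.1,0.4],[0,-2.1,0.4],[0,-2.1,0.5],[0,-2.1,0.5],[0,-2.1,0.5],[0,-2.1,0.5]],"angular":[[0,0,0],[0,0,0],[0,0,0],[0,0,0],[0,0,0],[0,0,0],[0,0,0],[0,0,0],[0,0,0],[0,0,0],[0,0,0],[0,0,0]]}'
python3 -m pendant '{"grip":[-0.41,-0.41,-0.41,-0.41,-0.41,-0.41,-0.41,-0.41,-0.41,-0.41,-0.41,-0.41],"linear":[[0,-2.1,0.6],[0,-2.1,0.6],[0,-2.1,0.6],[0,-2.1,0.7],[0,-2.1,0.7],[0,-2.1,0.7],[0,-2,0.8],[0,-2,0.8],[0,-2,0.8],[0,-2,0.8],[0,-2,0.9],[0,-2,0.9]],"angular":[[0,0,0],[0,0,0],[0,0,0],[0,0,0],[0,0,0],[0,0,0],[0,0,0],[0,0,0],[0,0,0],[0,0,0],[0,0,0],[0,0,0]]}'
python3 -m pendant '{"grip":[-0.41,-0.41,-0.41,-0.41,-0.41,-0.41,-0.41,-0.41,-0.41,-0.41,-0.41,-0.41],"linear":[[0,-1,0.3],[0,-1,0.3],[0,0,0],[0,0,0],[0,0,0],[0,0,0],[0,0,0],[0,0,0],[0,0,0],[0,0,0],[0,0,0],[0,0,0]],"angular":[[0,0,0],[0,0,0],[0,0,0],[0,0,0],[0,0,0],[0,0,0],[0,0,0],[0,0,0],[0,0,0],[0,0,0],[0,0,0],[0,0,0]]}'
python3 - <<'E'
from h import *
import cv2
a=ctrl.get_image("top")[95:235,225:465];b=ctrl.get_image("scene")[110:350,260:470]
a=cv2.resize(a,(411,240));b=cv2.resize(b,(389,444))
im=np.zeros((444,800,3),np.uint8);im[:240,:411]=a;im[:,411:]=b
cv2.imwrite("pics/t60.png",im[:,:,::-1])
E
```

```text
t: 5.83
ee_pos: [491.5, 157.5, 316.6]
orientation: [0.113, 3.136, 0.006]
ft_force: [0.4, 6.7, 4.0]
width: 26.2
grasp_force: 3.3
t: 6.83
ee_pos: [489.7, 132.8, 307.4]
orientation: [0.113, 3.136, 0.005]
ft_force: [0.1, 6.1, 4.4]
width: 25.9
grasp_force: 2.9
t: 7.83
ee_pos: [489.5, 130.6, 306.6]
orientation: [0.113, 3.137, 0.004]
ft_force: [0.5, 4.7, 2.0]
width: 26.2
grasp_force: 2.5
```

View pics/t60.png

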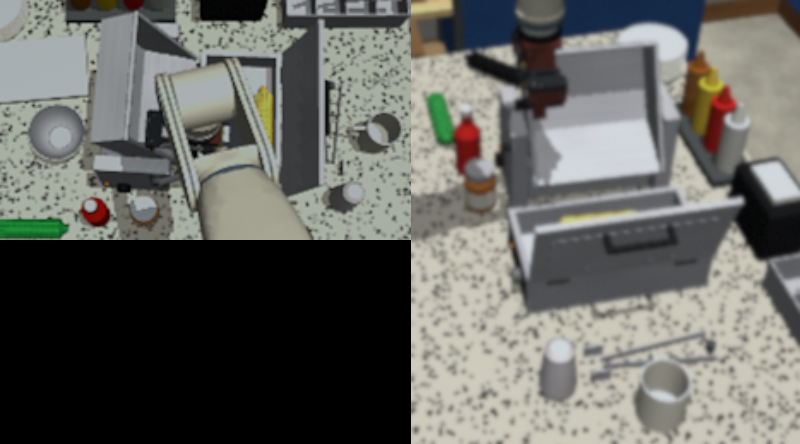

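All three cobs have rolled out and the warmer shows yellow. The tilt works out at about 60° from the bar's y. I'll hold it a little longer, then bring the pan back.

```bash
python3 -m pendant '{"grip":[-0.41,-0.41,-0.41,-0.41,-0.41,-0.41,-0.41,-0.41,-0.41,-0.41,-0.41,-0.41],"linear":[[0,0,0],[0,0,0],[0,0,0],[0,4,-1.6],[0,4,-1.6],[0,4,-1.6],[0,4.2,-1.3],[0,4.2,-1.3],[0,4.2,-1.3],[0,4.3,-0.9],[0,4.3,-0.9],[0,4.3,-0.9]],"angular":[[0,0,0],[0,0,0],[0,0,0],[0,0,0],[0,0,0],[0,0,0],[0,0,0],[0,0,0],[0,0,0],[0,0,0],[0,0,0],[0,0,0]]}'
python3 -m pendant '{"grip":[-0.41,-0.41,-0.41,-0.41,-0.41,-0.41,-0.41,-0.41,-0.41,-0.41,-0.41,-0.41],"linear":[[0,4.3,-0.6],[0,4.3,-0.6],[0,4.3,-0.6],[0,4.4,-0.2],[0,4.4,-0.2],[0,4.4,-0.2],[0,4.4,0.2],[0,4.4,0.2],[0,4.4,0.2],[0,4.3,0.6],[0,4.3,0.6],[0,4.3,0.6]],"angular":[[0,0,0],[0,0,0],[0,0,0],[0,0,0],[0,0,0],[0,0,0],[0,0,0],[0,0,0],[0,0,0],[0,0,0],[0,0,0],[0,0,0]]}'
python3 -m pendant '{"grip":[-0.41,-0.41,-0.41,-0.41,-0.41,-0.41,-0.41,-0.41,-0.41,-0.41,-0.41,-0.41],"linear":[[0,4.3,0.9],[0,4.3,0.9],[0,4.3,0.9],[0,4.2,1.3],[0,4.2,1.3],[0,4.2,1.3],[0,4,1.7],[0,4,1.7],[0,4,1.7],[0,3.9,2],[0,3.9,2],[0,3.9,2]],"angular":[[0,0,0],[0,0,0],[0,0,0],[0,0,0],[0,0,0],[0,0,0],[0,0,0],[0,0,0],[0,0,0],[0,0,0],[0,0,0],[0,0,0]]}'
```

```text
t: 8.93
ee_pos: [491.2, 167.7, 316.6]
orientation: [-0.113, -3.139, -0.0]
ft_force: [0.2, -2.4, 1.6]
width: 26.2
grasp_force: 0.8
t: 9.93
ee_pos: [495.0, 219.6, 316.5]
orientation: [-0.113, -3.14, -0.0]
ft_force: [0.3, -1.2, 0.7]
width: 25.7
grasp_force: 0.5
t: 10.93
ee_pos: [498.5, 268.6, 298.6]
orientation: [-0.113, -3.139, 0.0]
ft_force: [0.2, -0.8, -0.4]
width: 26.2
grasp_force: 0.4
```

```bash
python3 -m pendant '{"grip":[-0.41,-0.41,-0.41,-0.41,-0.41,-0.41,-0.41,-0.41,-0.41,-0.41],"linear":[[0,2,1],[0,2,1],[0,2,1],[0,2,0.5],[0,2,0.5],[0,2,0],[0,2,0],[0,2,0],[0,2,0],[0,0,0]],"angular":[[0,0,0],[0,0,0],[0,0,0],[0,0,0],[0,0,0],[0,0,0],[0,0,0],[0,0,0],[0,0,0],[0,0,0]]}'
```

```text
t: 11.77
ee_pos: [499.4, 283.0, 294.6]
orientation: [-0.112, -3.138, 0.011]
ft_force: [-2.1, -16.1, 2.6]
width: 25.9
grasp_force: 7.9
```

```bash
python3 -m pendant '{"grip":[-0.41,-0.41,-0.41],"linear":[[0,1.5,0],[0,1.5,0],[0,0,0]],"angular":[[0,0,0],[0,0,0],[0,0,0]]}'
```

```text
t: 12.02
ee_pos: [499.5, 283.1, 294.5]
orientation: [-0.113, -3.137, 0.02]
ft_force: [-1.5, -27.1, 5.5]
width: 26.2
grasp_force: 13.7
```

The pan is on its stop: the force rose to 27 N with no motion. I'll back off, release, lift, and look from the scene camera.

```bash
python3 -m pendant '{"grip":[-0.41,-0.41,-0.41,0,0.1,0.1,0.1,0.1,0.1,0.1],"linear":[[0,-3,0],[0,-2,0],[0,-2,0],[0,0,0],[0,0,0],[0,0,-15],[0,0,-25],[0,0,-25],[0,0,-15],[0,0,0]],"angular":[[0,0,0],[0,0,0],[0,0,0],[0,0,0],[0,0,0],[0,0,0],[0,0,0],[0,0,0],[0,0,0],[0,0,0]]}'
python3 -m pendant '{"grip":[-1,-1,-1,-1,-1,-1,-1,-1,-1,-1,-1,-1],"linear":[[-1,-37.8,0],[-1,-37.8,0],[-1,-37.8,0],[-1,-37.8,0],[-1,-37.8,0],[-1,-37.8,0],[-1,-37.8,0],[-1,-37.8,0],[-1,-37.8,0],[-1,-37.8,0],[-1,-37.8,0],[-1,-37.8,0]],"angular":[[0,0,0],[0,0,0],[0,0,0],[0,0,0],[0,0,0],[0,0,0],[0,0,0],[0,0,0],[0,0,0],[0,0,0],[0,0,0],[0,0,0]]}'
python3 -m pendant '{"grip":[-1,-1,-1,-1,-1,-1,-1,-1,-1,-1,-1,-1],"linear":[[0,0,0],[0,0,0],[0,0,0],[0,0,0],[0,0,0],[0,0,0],[0,0,0],[0,0,0],[0,0,0],[0,0,0],[0,0,0],[0,0,0]],"angular":[[0,0,0.121],[0,0,0.121],[0,0,0.121],[0,0,0.121],[0,0,0.121],[0,0,0.121],[0,0,0.121],[0,0,0.121],[0,0,0.121],[0,0,0.121],[0,0,0.121],[0,0,0.121]]}'
python3 -m pendant '{"grip":[-1,-1,-1],"linear":[[0,0,0],[0,0,0],[0,0,0]],"angular":[[0,0,0.118],[0,0,0],[0,0,0]]}'
python3 - <<'E'
from h import *
import cv2
np.set_printoptions(precision=3,suppress=True)
a=ctrl.get_image("top")[85:245,215:475];b=ctrl.get_image("scene")[110:350,260:470]
a=cv2.resize(a,(455,280),interpolation=cv2.INTER_CUBIC);b=cv2.resize(b,(345,394))
im=np.zeros((394,800,3),np.uint8);im[:280,:455]=a;im[:,455:]=b
cv2.imwrite("pics/lev.png",im[:,:,::-1])
o=ctrl.get_obs();print(o["qpos"],Ro.from_rotvec(o["orientation"]).as_matrix())
E
```

```text
t: 12.85
ee_pos: [501.0, 283.7, 378.9]
orientation: [0.112, 3.134, 0.006]
ft_force: [0.2, -0.2, 0.2]
width: 48.6
grasp_force: 0.0
t: 13.85
ee_pos: [478.4, -172.5, 373.8]
orientation: [-0.112, -3.139, -0.001]
ft_force: [-0.1, 0.8, 0.3]
width: 0.3
grasp_force: 0.0
t: 14.85
ee_pos: [478.9, -170.6, 373.6]
orientation: [-2.174, -2.266, 0.0]
ft_force: [0.7, 0.4, 0.8]
width: 0.2
grasp_force: 0.0
t: 15.1
ee_pos: [478.8, -170.7, 374.0]
orientation: [-2.294, -2.145, 0.001]
ft_force: [-0.1, 0.2, -0.8]
width: 0.4
grasp_force: 0.0
[-0.366  0.098  1.709  0.     1.335 -0.299] [[ 0.068  0.998 -0.001]
 [ 0.998 -0.068  0.   ]
 [ 0.    -0.001 -1.   ]]
```

View pics/lev.png

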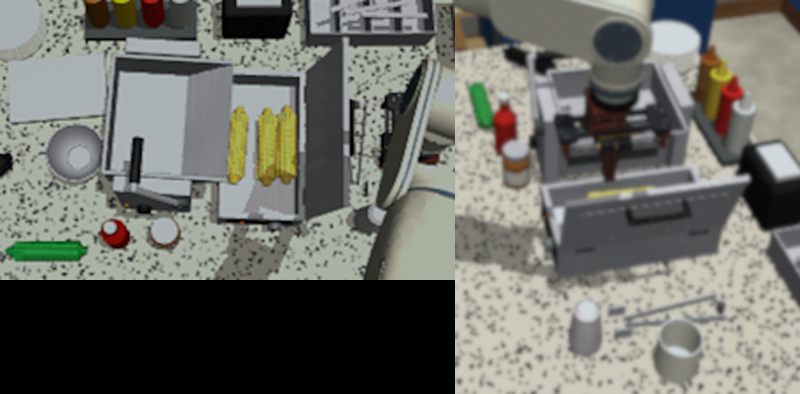

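Three cobs lie in the warmer at lev.png (237,145), (267,145) and (287,145). The pan rim is back at its start place, and the bystanders are where they were. Now I'll lower behind the cover and push it.

```bash
python3 - <<'E'
from h import *
np.set_printoptions(precision=0,suppress=True)
c=np.array([593,6]);ex=np.array([.9975,-.07]);ey=np.array([.07,.9975])
for x,y in((237,145),(267,145),(287,145)):
    p=ray("top",215+x/1.75,85+y/1.75,48)[:2]-c;print(p@ex,p@ey)
E
python3 -m pendant '{"grip":[-1,-1,-1,-1,-1,-1],"linear":[[0,0,37],[0,0,37],[0,0,37],[0,0,37],[0,0,0],[0,0,0]],"angular":[[0,0,0],[0,0,0],[0,0,0],[0,0,0],[0,0,0],[0,0,0]]}'
python3 -m pendant '{"grip":[-1,-1,-1,-1,-1,-1,-1,-1,-1,-1,-1,-1],"linear":[[9,0,0],[9,0,0],[9,0,0],[9,0,0],[9,0,0],[9,0,0],[9,0,0],[9,0,0],[9,0,0],[9,0,0],[9,0,0],[8,0,0]],"angular":[[0,0,0],[0,0,0],[0,0,0],[0,0,0],[0,0,0],[0,0,0],[0,0,0],[0,0,0],[0,0,0],[0,0,0],[0,0,0],[0,0,0]]}'
```

```text
6.677519603486231 61.259232930518465
11.338000066935738 -8.74955435251862
14.444063644348121 -55.40820810808157
t: 15.7
ee_pos: [478.0, -170.6, 225.9]
orientation: [-2.295, -2.14, 0.003]
ft_force: [0.3, -0.3, 0.7]
width: 0.5
grasp_force: 0.0
t: 16.7
ee_pos: [486.0, -63.4, 226.2]
orientation: [-2.298, -2.141, 0.002]
ft_force: [1.1, -5.1, -2.4]
width: 0.3
grasp_force: 2.1
```

```bash
python3 -m pendant '{"grip":[-1,-1,-1,-1,-1,-1,-1,-1,-1,-1,-1,-1],"linear":[[6.2,0,4.7],[6.2,0,4.7],[6.2,0,4.7],[6.2,0,4.7],[6.2,0,4.7],[6.2,0,4.7],[3,0,4.5],[3,0,4.5],[3,0,4.5],[3,0,4.5],[3,0,4.5],[3,0,4.5]],"angular":[[0,0,0],[0,0,0],[0,0,0],[0,0,0],[0,0,0],[0,0,0],[0,0,0],[0,0,0],[0,0,0],[0,0,0],[0,0,0],[0,0,0]]}'
python3 -m pendant '{"grip":[-1,-1,-1,-1,-1,-1,-1,-1,-1,-1,-1,-1],"linear":[[1.5,0,4.7],[1.5,0,4.7],[1.5,0,4.7],[1.5,0,4.7],[1.5,0,4.7],[1.5,0,4.7],[0.3,0,4.5],[0.3,0,4.5],[0.3,0,4.5],[0.3,0,4.5],[0.3,0,4.5],[0.3,0,4.5]],"angular":[[0,0,0],[0,0,0],[0,0,0],[0,0,0],[0,0,0],[0,0,0],[0,0,0],[0,0,0],[0,0,0],[0,0,0],[0,0,0],[0,0,0]]}'
```

```text
t: 17.7
ee_pos: [490.4, -9.0, 171.2]
orientation: [-2.299, -2.141, 0.0]
ft_force: [-0.3, -0.8, 2.7]
width: 0.7
grasp_force: 1.5
t: 18.7
ee_pos: [491.2, 1.5, 116.0]
orientation: [-2.299, -2.141, 0.0]
ft_force: [-0.6, 1.6, 2.1]
width: 0.2
grasp_force: 1.0
```

```bash
python3 -m pendant '{"grip":[-1,-1,-1,-1,-1,-1,-1,-1,-1],"linear":[[-0.6,0,2.3],[-0.6,0,2.3],[-0.6,0,2.3],[-0.6,0,2.3],[-0.6,0,2.3],[-0.6,0,2.3],[-0.6,0,2.3],[-0.6,0,2.3],[0,0,0]],"angular":[[0,0,0],[0,0,0],[0,0,0],[0,0,0],[0,0,0],[0,0,0],[0,0,0],[0,0,0],[0,0,0]]}'
python3 -m pendant '{"grip":[-1,-1,-1],"linear":[[0,0,1.5],[0,0,1.5],[0,0,0]],"angular":[[0,0,0],[0,0,0],[0,0,0]]}'
```

```text
t: 19.45
ee_pos: [490.5, -3.5, 97.5]
orientation: [-2.298, -2.141, 0.001]
ft_force: [0.2, -0.7, 0.5]
width: 0.8
grasp_force: 0.0
t: 19.7
ee_pos: [490.6, -3.3, 95.3]
orientation: [-2.299, -2.141, 0.001]
ft_force: [-2.9, -0.2, 6.5]
width: 0.5
grasp_force: 3.0
```

```bash
python3 -m pendant '{"grip":[-1,-1,-1],"linear":[[0,0,1],[0,0,1],[0,0,0]],"angular":[[0,0,0],[0,0,0],[0,0,0]]}'
python3 -m pendant '{"grip":[-1,-1,-1],"linear":[[0,0,1],[0,0,1],[0,0,0]],"angular":[[0,0,0],[0,0,0],[0,0,0]]}'
```

```text
t: 19.95
ee_pos: [490.7, -3.3, 95.1]
orientation: [-2.299, -2.141, 0.001]
ft_force: [-9.1, 0.7, 30.5]
width: 0.0
grasp_force: 15.2
t: 20.2
ee_pos: [490.7, -3.3, 94.9]
orientation: [2.299, 2.141, -0.0]
ft_force: [-17.2, 0.6, 55.4]
width: 0.5
grasp_force: 27.3
```

The cover is on its stop at z = 95, with the force rising and no motion. I'll lift away and check.

```bash
python3 -m pendant '{"grip":[-1,-1,-1,-1,-1,-1,-1,-1,-1,-1,-1,-1],"linear":[[0,0,-5],[-1,0,-15],[-3,0,-25],[-3,0,-30],[-3,0,-35],[-20,0,-35],[-30,0,-35],[-36,0,-20],[-36,0,0],[-36,0,0],[-36,0,0],[-36,0,0]],"angular":[[0,0,0],[0,0,0],[0,0,0],[0,0,0],[0,0,0],[0,0,0],[0,0,0],[0,0,0],[0,0,0],[0,0,0],[0,0,0],[0,0,0]]}'
python3 -m pendant '{"grip":[-1,-1,-1,-1],"linear":[[0,0,0],[0,0,0],[0,0,0],[0,0,0]],"angular":[[0,0,0],[0,0,0],[0,0,0],[0,0,0]]}'
python3 - <<'E'
from h import *
import cv2
a=ctrl.get_image("top")[85:245,215:475];b=ctrl.get_image("scene")[110:350,260:470]
a=cv2.resize(a,(455,280),interpolation=cv2.INTER_CUBIC);b=cv2.resize(b,(345,394))
im=np.zeros((394,800,3),np.uint8);im[:280,:455]=a;im[:,455:]=b
cv2.imwrite("pics/end.png",im[:,:,::-1])
E
```

```text
t: 21.2
ee_pos: [473.5, -241.6, 287.9]
orientation: [2.298, 2.141, 0.0]
ft_force: [0.0, 0.1, 0.1]
width: 0.6
grasp_force: 0.0
t: 21.53
ee_pos: [474.0, -238.7, 287.5]
orientation: [-2.297, -2.142, 0.0]
ft_force: [0.7, 0.9, -0.1]
width: 0.3
grasp_force: 0.0
```

View pics/end.png

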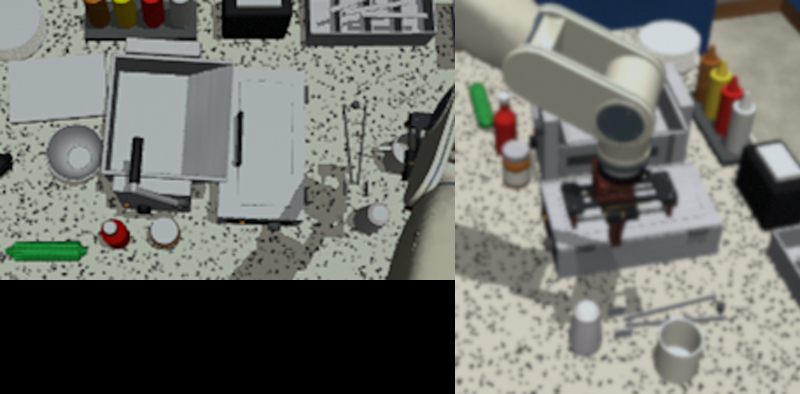

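The picture shows the cover flat and shut, with its handle at (239,138), the pan level, the bystanders in place and the robot clear. I'll hand it in.

```bash
python3 -c "
from workcell import ctrl
print(ctrl.close_job())"
```

```text
the job is handed in; nothing more can be done
None
```

I handed the job in after about 22 s of robot time: I tipped the pan to about 60° and held it there, all three cobs rolled into the warmer, and I then set the pan back level on its stop and shut the cover; the bystanders look unmoved in the final picture, and the hand-in call returned no verdict.

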